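# Mark the tea tin as low and latch it

## Task

We are running low on tea. With the tip of a finger, push the black pointer on the tea tin's lid round until it points at the red dot, and push the blue swing latch on the same lid fully home under its brass keeper, in whichever order you like. Push gently: nothing is to be lifted, the tin must not be tipped or shoved along, and the cup, saucer, spoon holder and bottle opener stay where they stand.

Things in the scene. Friction and masses are not known exactly. Their poses are not given: they have to be found in the camera images.
- canister: Loose green tea tin with a flat steel lid, 130 (x) by 200 (y) by 100 mm high, about 0.9 kg; origin at the centre of its underside, z up, its front is -x, its left +y. Lid top 100 mm above the origin, with a white dial and black pointer on its left half and a blue latch arm on its right half. The tin slides if pushed with more than a few newtons
- keeper (a point): brass keeper at the tin's front right edge, middle of the underside of its bridge (25 mm above the lid), at x -57, y -60 mm in the tin's frame. The keeper spans x -69 to -47, y -71 to -35 mm, its top 29 mm above the lid; a stop post stands on its +y side. Only the latch's last 13 mm go under it
- pointer_pivot (a point): the pointer's vertical axis at the level of the lid's top, at x 0, y +42 mm, z 100 mm in the tin's frame
- pointer (a joint): angle of the black pointer about its pivot, rad, counter-clockwise from above; 0 = along the tin's +x, +1.57 = along its +y; range -1.2 to 2.2. It starts between -0.8 and 0.3, always clockwise of the red dot, turns with light friction (about 1 N pushed 30 mm from the pivot) and stays where it is left
- pointer_tip (a point): tip of the pointer, 41 mm from the pivot and 12 mm above the lid; its x axis is the pointing direction. The arm is 7 mm wide with upright sides from 4 to 20 mm above the lid, on a hub 18 mm across and 21 mm high
- red_dot (a point): centre of the red dot, 12 mm across, painted on the flat white dial (110 mm across, 2 mm thick) 48 mm from the pointer's pivot; its x axis points from the pivot outwards through the dot. Going clockwise from it by 0.7 and 1.4 rad are a yellow and a green dot. The red dot lies at a pointer angle between 0.95 and 1.65 rad
- latch_pivot (a point): the latch arm's vertical axis at the level of the lid's top, at x +40, y -60, z 100 mm in the tin's frame
- latch (a joint): opening angle of the blue latch arm, rad; 0 = fully home against its stop, arm along the tin's -x with its nose under the brass bridge; grows counter-clockwise from above as the arm swings out over the tin's right side (at 1.57 it would point along -y). Range 0 to 1.5, starts between 0.8 and 1.3; light friction (about 1 N pushed 60 mm from the pivot), stays where it is left
- latch_tip (a point): free end of the latch arm, 100 mm from its pivot and 11 mm above the lid. The arm is 10 mm wide with upright sides from 3 to 19 mm above the lid, on a hub 20 mm across and 21 mm high
- cup: yellow melamine cup with a handle, 78 mm across, 82 mm high, loose; origin under its centre; leave alone
- saucer: green glass saucer, 140 mm across, 18 mm high, loose; origin under its centre; leave alone
- spoon_holder: stainless teaspoon holder, 68 mm across, with three spoons whose tops reach 155 mm, loose; origin under its centre; leave alone
- opener: flat orange fish-shaped plastic bottle opener, about 110 by 46 by 12 mm, loose; origin under the fish's body; leave alone
There are look-alikes about, which are no part of the job. There is more than one size of the canister; the one meant has the size given above.

How it is judged (in metres and radians):
At the end, for the whole second after the job is handed in: The pointer's direction from its pivot passes through the red dot (within 0.13 rad of its centre, the dot's own half width), the latch is home within 0.06 rad (6 mm at its tip), and the tin stands flat and still (angle between the x axis of pointer_tip and the x axis of red_dot, either way round below 0.13 rad and value of joint latch below 0.06 rad and angle between canister's own z axis and vertical below 0.04 rad and height (world z) of canister below 0.005 m and linear speed of canister below 0.02 m/s and velocity of joint pointer between -0.1 and 0.1 rad/s); the robot touches nothing.
It fails at once if the tin was lifted or tipped (height (world z) of canister above 0.01 m or angle between canister's own z axis and vertical above 0.1 rad).
It fails at once if the tin was shoved more than 30 mm along (distance of canister from where it was at the start of the episode above 0.03 m).
It fails at once if the fingers pressed or squeezed the tin or its fittings harder than 30 N (contact force between the fingers and canister above 30 N).
It fails at once if a bystander was moved more than 20 mm (distance of any of cup, saucer, spoon_holder, opener from where it was at the start of the episode above 0.02 m).
It also fails if it takes over 56 s, if anything falls off the work surface, if the arm or the gripper's body presses on something with over 40 N, if the wrist force passes 120 N, or if a joint passes its speed limit or range.

## Robot

A 6-joint arm with a two-finger parallel gripper is mounted at the origin on the work surface. World frame = base frame: x ahead of the robot, y to its left, z up, the work surface at z = 0. Lengths are in mm, angles in rad, forces in N, time in s.
With the tool pointing down it reaches from about 275 to 1000 mm from the base axis. Payload 8.4 kg.
Tool frame: the origin (TCP) lies at the very end of the fingers, on their centre line; the grasp point (between the pads) lies r.hold_point_z behind it (r.hold_point_z is the distance from the TCP to the grasp point, in mm); x points along the fingers, z is the direction in which the jaws open and shut, and the axes are right-handed (so a half turn about x gives the same grasp; the last joint's range is limited). The gripper opens to 85 mm and grips with 20 to 120 N. Pads are 22 mm wide; open, the fingers measure 114 mm over their backs; the gripper's body (76 mm by 85 mm) begins 54 mm behind the grasp point. The pads swing forward as they close: fully open they stand 13 mm farther back than shut.
Start: joints at [1.348, 0.353, 1.633, -0, 1.155, -0.002], TCP at [136.88, 609.829, 231.281] pointing down, gripper open.
Joint ranges: [-2.63, 2.63], [-0.92, 2.1], [0.06, 2.66], [-1.3, 4.44], [0, 2.69], [-3.02, 3.02]. Speed limits (rad/s): [2.22, 2.22, 2.79, 3.14, 3.14, 3.14].

## Interface

Orientations are given as [roll, pitch, yaw] about the fixed x, y, z axes, in that order (R = Rz(yaw) Ry(pitch) Rx(roll)).
In Python, from rig import r gives the robot as it stands.
- The arm moves only by the tool jog_arm, never from a script. Its argument "series" is a list of rows, each a list of 7 numbers: the turn, a rotation vector about the tool's x, y, z in degrees, then the shift along the tool's x, y, z in cm, then the opening, from 0 (shut) to 1 (fully open). In form: [[wx, wy, wz, tx, ty, tz, fingers], ...]. A call has 1 to 20 rows; each row shifts and turns the commanded pose from where the row before left it, along the tool's axes as they then stand; what a row does not reach is not made up. A row lasts 1/10 s, in which the tool goes at most 50 mm and 8.59 degrees, less where a joint would pass 70% of its speed; a pose out of reach is approached as far as the arm can. A call with a gripper value outside its range is refused whole. The fingers move at their own pace and stop on an object; "force" is the grip in N (left out, the last holds). Time passes only in rows, so rows that do not move let the fingers close. It gives the time, the measured TCP pose, the force and the opening at its end, in the units of the state.
- r.sense(): the state, without advancing time (a new reading comes with each control period).
- r.grab_frame(name): name is "scene" or "top" or "wrist"; returns (picture, depth): 400x640x3 uint8, red, green, blue; 400x640 float32, mm along the optical axis (not along the pixel's ray), 0 where there is no reading.
- r.get_calibration(name): a dict with "mtx" (3x3 intrinsics, pixels), "position" and "rotation" of the camera in the world; the wrist camera has in their place "mount" (4x4, takes a point from camera to tool coordinates, whose origin is the TCP and whose axes are the tool frame's). Camera axes: x right, y down, z forward; pixel columns grow to the right and rows downward; lengths in mm; the calibration is good to about 2 mm. The wrist camera is an equidistant fisheye: a pixel r from the principal point sees the ray r / f radians off the axis. A picture is of the moment at which its call begins: read the wrist's pose just before it. get_calibration takes no time and is no camera call.
- r.sign_off(): hands the job in, once; it reports no verdict.
The state is a dict: "clock": time; "qpos": joint angles; "qvel": joint speeds; "joint_efforts": joint torques, N m; "eef_pos": TCP position; "tcp_rot": TCP orientation; "contact_force": force on the tool from outside, world axes, zero at the start; "wrist_torque": the same for the moment, N m; "opening": opening from 0.0 (shut) to 1.0 (fully open).
Only numpy, scipy, OpenCV 4.12 (cv2) and the standard library are available. Lean on these libraries where they do the work, as an engineer would, in place of code of your own. Each camera call takes 0.05 s, during which the arm holds its last target.

## Working session

There is one attempt and no reset: what is moved stays moved. The work goes in short steps, Python scripts to look and compute and a tool call to move; the robot and the scene stay as the last step left them, time stands still between calls to the robot, and variables do not carry over. Pictures are saved under pics/ and viewed, and the job is handed in when it is done.

Besides the shell and the picture viewer there is one more tool, called after "Request:" as name(argument=value, ...), one argument or row to a line, values as JSON. jog_arm: Moves the arm, as the interface text tells. Its arguments: {"type":"object","properties":{"series":{"type":"array"},"force":{"type":"number"}},"required":["series"]}

```bash
ls; mkdir -p pics; python3 - <<'E'
from rig import r
import cv2,numpy as np
print(r.sense()); print(r.hold_point_z)
for n in ["scene","top","wrist"]:
    p,d=r.grab_frame(n); cv2.imwrite(f"pics/{n}0.png",p[:,:,::-1]); np.save(f"{n}0.npy",d)
    print(n,r.get_calibration(n))
E
```

```text
pics
{'clock': 0.0, 'qpos': array([ 1.34757429e+00,  3.53623044e-01,  1.63416814e+00,  4.20421792e-06,
        1.15521021e+00, -2.40297192e-03]), 'qvel': array([ 1.68221856e-04, -2.10481376e-03,  7.64665284e-04,  5.76260591e-04,
       -6.01632260e-05,  1.12455135e-03]), 'joint_efforts': array([-9.99730109e-04, -6.05253053e+01, -3.42064512e+01, -1.10163535e-04,
        9.21862229e-03, -1.92454615e-05]), 'eef_pos': array([136.78324491, 609.33786012, 230.56281871]), 'tcp_rot': array([ 3.13646104,  1.56938758, -1.79674871]), 'contact_force': array([ 0.81971387,  0.14642296, -0.77460438]), 'wrist_torque': array([-0.02659657, -0.00561208, -0.00043044]), 'opening': 1.0009405478656723}
18.700000000000003
scene {'mtx': array([[443.99510932,   0.        , 325.60386303],
       [  0.        , 443.99510932, 198.72284071],
       [  0.        ,   0.        ,   1.        ]]), 'position': array([1050.26289034, -520.92659921, 1111.14448411]), 'rotation': array([-2.49797205, -0.00644699,  0.84691484])}
top {'mtx': array([[408.80591551,   0.        , 326.49406115],
       [  0.        , 408.80591551, 198.79960208],
       [  0.        ,   0.        ,   1.        ]]), 'position': array([ 396.08460831,  -19.56957164, 1195.66868791]), 'rotation': array([-3.06419011,  0.02526054, -1.57979337])}
wrist {'mtx': array([[309.70691629,   0.        , 318.36932094],
       [  0.        , 309.70691629, 200.61668295],
       [  0.        ,   0.        ,   1.        ]]), 'mount': array([[-8.03177180e-05, -2.73658836e-01,  9.61826822e-01,
        -1.41959864e+02],
       [ 1.18700482e-03, -9.61826173e-01, -2.73658553e-01,
         6.96189305e+01],
       [ 9.99999292e-01,  1.11971344e-03,  4.02086040e-04,
         8.69652034e-02],
       [ 0.00000000e+00,  0.00000000e+00,  0.00000000e+00,
         1.00000000e+00]])}
```

View pics/scene0.png

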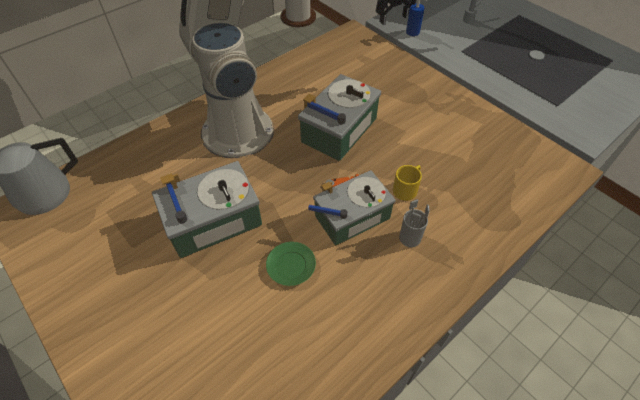

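View pics/top0.png

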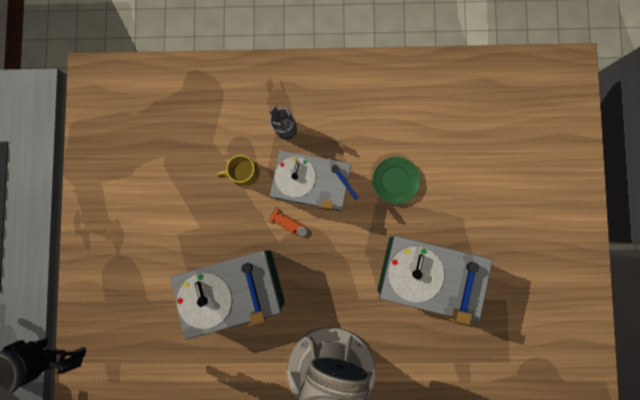

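View pics/wrist0.png

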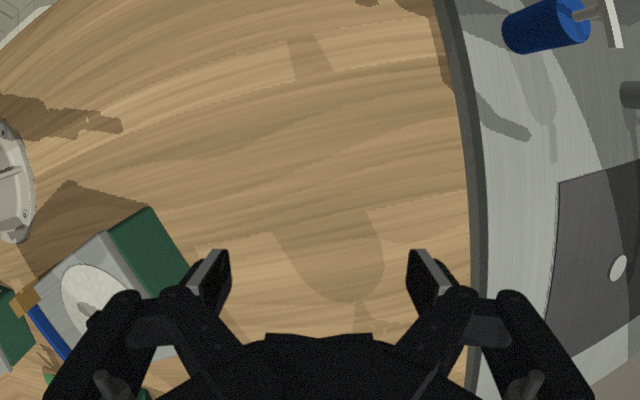

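The top view shows three similar tins. The middle one (lid around px 311,180) looks about 200 mm long, and the other two are larger. I'll enlarge it and measure.

```bash
cat > h.py <<'E'
import numpy as np,cv2
from scipy.spatial.transform import Rotation as R
from rig import r
def cam(n):
    c=r.get_calibration(n); return c['mtx'],R.from_euler('xyz',c['rotation']).as_matrix(),np.array(c['position'])
def px2w(n,u,v,d=None,z=None):
    K,Rm,p=cam(n); ray=Rm@np.array([(u-K[0,2])/K[0,0],(v-K[1,2])/K[1,1],1.])
    if z is not None: return p+ray*(z-p[2])/ray[2]
    return p+ray*d
def w2px(n,P):
    K,Rm,p=cam(n); q=(np.array(P)-p)@Rm; return (q[...,:2]/q[...,2:])*K[0,0]+K[:2,2]
E
python3 - <<'E'
from h import *
im=cv2.imread('pics/top0.png'); d=np.load('top0.npy')
c=im[130:250,210:370]; cv2.imwrite('pics/top0c.png',cv2.resize(c,None,fx=5,fy=5,interpolation=cv2.INTER_CUBIC))
im=cv2.imread('pics/scene0.png')
c=im[150:270,290:450]; cv2.imwrite('pics/scene0c.png',cv2.resize(c,None,fx=5,fy=5,interpolation=cv2.INTER_CUBIC))
for u,v in [(320,198),(345,170),(225,290),(440,300),(330,100),(180,300)]:
    print(u,v,px2w('top',u,v,d[v,u]))
E
```

```text
320 198 [483.73921725  24.83346808  99.30821196]
345 170 [558.74935639 -43.33990834 100.32338905]
225 290 [245.7360854  270.42614126 133.45535826]
440 300 [ 217.44339697 -279.98688105  131.75630245]
330 100 [784.91805543  -3.36143533   1.09976584]
180 300 [220.96886674 386.94290672 133.76344243]
```

View pics/top0c.png

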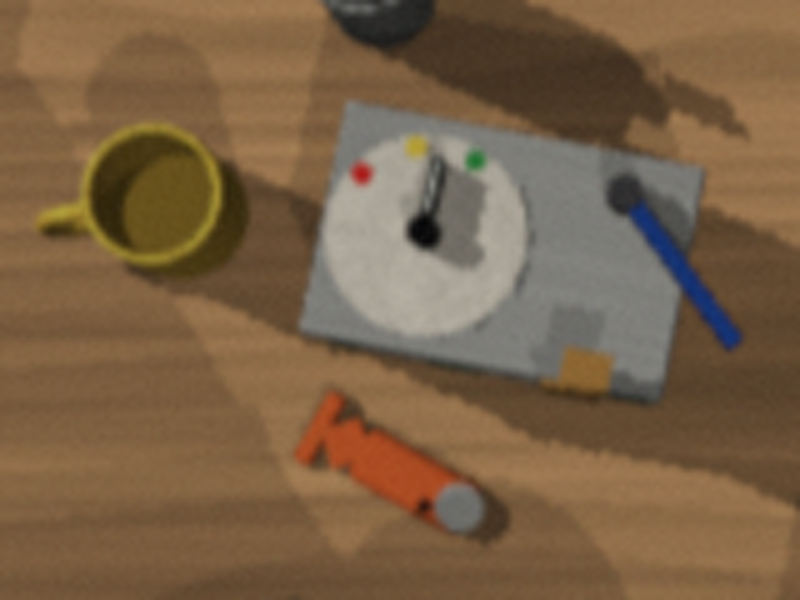

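View pics/scene0c.png

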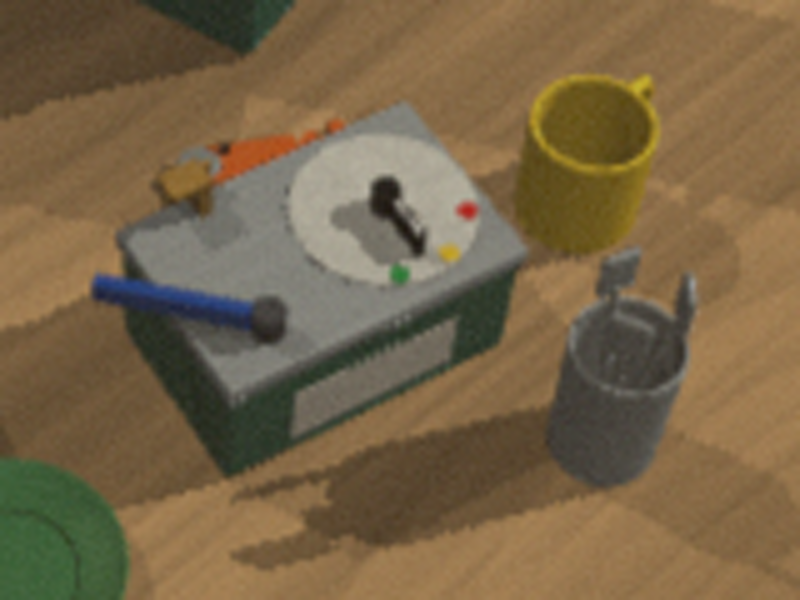

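The middle tin's lid is at z≈100, against about 133 for the others, so it is the one meant. In the enlarged crop:
- **Lid corners:** (348,102), (705,168), (660,402) and (300,332).
- **Pointer:** hub at (423,232), tip at about (437,158).
- **Dots:** red at (362,174), yellow at (416,147), green at (476,160).
- **Latch:** hub at (625,194), tip at about (733,342).
- **Keeper:** at (585,370).

```bash
cat >> h.py <<'E'
def fit(img,w):
    img=np.array(img,float)[:,:2]; w=np.array(w)[:,:2]; a=img-img.mean(0); b=w-w.mean(0)
    th=np.arctan2((a[:,0]*b[:,1]-a[:,1]*b[:,0]).sum(),(a*b).sum()); M=np.array([[np.cos(th),-np.sin(th)],[np.sin(th),np.cos(th)]])
    t=w.mean(0)-M@img.mean(0); return th,t,np.linalg.norm(img@M.T+t-w,axis=1)
E
python3 - <<'E'
from h import *
P=lambda u,v,z:px2w('top',210+(u+.5)/5-.5,130+(v+.5)/5-.5,z=z)
tin=[[65,100],[65,-100],[-65,-100],[-65,100],[0,42],[40,-60]]
w=[P(348,102,100),P(705,168,100),P(660,402,100),P(300,332,100),P(423,232,121),P(625,194,121)]
th,t,e=fit(tin,w); print('top',th,t,e)
M=np.array([[np.cos(th),-np.sin(th)],[np.sin(th),np.cos(th)]])
T=lambda p:(p[:2]-t)@M
for n,u,v,z in [('red',362,174,102),('yel',416,147,102),('grn',476,160,102),('tip',437,158,120),('ltip',733,342,119),('keeper',585,370,129)]:
    q=T(P(u,v,z)); c=np.array([0,42]) if n!='ltip' else np.array([40,-60]); 
    print(n,q,np.arctan2(*(q-c)[::-1]),np.linalg.norm(q-c))
S=lambda u,v,z:px2w('scene',290+(u+.5)/5-.5,150+(v+.5)/5-.5,z=z)
w=[S(526,250,100),S(232,395,100),S(120,240,100),S(405,105,100),S(385,190,121),S(270,315,121)]
print('scene',fit(tin,w))
for n,u,v,z in [('red',467,210,102),('tip',419,250,116),('ltip',97,285,111)]:
    q=T(S(u,v,z)); c=np.array([0,42]) if n!='ltip' else np.array([40,-60]); 
    print(n,q,np.arctan2(*(q-c)[::-1]),np.linalg.norm(q-c))
E
```

```text
top -0.20104337732022576 [533.42439264  51.0883533 ] [1.60240615 1.17424245 1.44200755 1.43399667 0.52094472 0.44293583]
red [26.52796561 82.91670026] 0.9955883975779143 48.76381157885919
yel [46.49475022 57.01425132] 0.31235270598187154 48.85887371438938
grn [45.59390384 23.6211372 ] -0.3831751791829478 49.15879031685096
tip [40.0316641  42.29862884] 0.007459677457923911 40.0327779429587
ltip [ -26.77327438 -130.58746431] -2.328433937066464 97.16614785159386
keeper [-56.68384616 -57.08613247] -2.090423126466982 114.15393143860184
scene (np.float64(-0.1892524276201351), array([538.4369548 ,  48.31096581]), array([3.31758438, 3.85281976, 4.98665518, 3.05696657, 1.23931705,
       0.89038391]))
red [27.59343904 82.75759855] 0.9756647875821808 49.21970862571128
tip [45.96935047 35.81482784] -0.13374667167398469 46.38359124957177
ltip [ -25.33633334 -130.77827189] -2.316235209000188 96.32445289792949
```

```bash
cat >> h.py <<'E'
TH,T0=-0.199,np.array([533.8,50.8])
MT=np.array([[np.cos(TH),-np.sin(TH)],[np.sin(TH),np.cos(TH)]])
def t2w(p): return MT@np.array(p)+T0
def pose():
    s=r.sense(); return R.from_euler('xyz',s['tcp_rot']).as_matrix(),s['eef_pos'],s
def plan(target,zyaw):
    """rotation about tool x (deg) then shift in rotated tool axes (cm)"""
    M,p,s=pose(); za=np.arctan2(M[1,2],M[0,2]); dy=(zyaw-za+np.pi/2)%np.pi-np.pi/2
    tilt=np.degrees(np.arccos(-M[2,0])); 
    d=np.array(target)-p
    print('pos',p.round(1),'zyaw',za.round(3),'tilt',tilt.round(2),'F',s['contact_force'].round(1),'open',round(s['opening'],2),'t',s['clock'],'q6',s['qpos'][5])
    print('world d',d.round(1),'rot about tool x deg',np.degrees(-dy).round(2),'shift now-axes cm',(M.T@d/10).round(2),'after-rot axes cm',((M@R.from_rotvec([-dy,0,0]).as_matrix()).T@d/10).round(2))
def ptr(ang,off,rad=30,z=108):
    u=np.array([np.cos(ang),np.sin(ang)]); n=np.array([-u[1],u[0]])
    return [*t2w(np.array([0,42])+rad*u-off*n),z], ang+TH
def lat(ang,off,rad=58,z=108):
    a=np.pi+ang; u=np.array([np.cos(a),np.sin(a)]); n=np.array([-u[1],u[0]])
    return [*t2w(np.array([40,-60])+rad*u+off*n),z], a+TH
E
python3 - <<'E'
from h import *
t,y=ptr(0,28,z=180); print(t,y); plan(t,y); print(lat(.82,28))
print(r.sense()['tcp_rot'],pose()[0].round(3))
E
```

```text
[np.float64(565.975591023813), np.float64(58.593031648102254), 180] -0.199
pos [136.8 609.5 230.7] zyaw 1.35 tilt 0.06 F [-0.5  0.7  0.1] open 1.0 t 0.15 q6 -0.002346043529318199
world d [ 429.2 -550.9  -50.7] rot about tool x deg 88.75 shift now-axes cm [  5.12 -53.95 -44.34] after-rot axes cm [  5.12 -45.51  52.96]
([np.float64(530.2697784847549), np.float64(-72.44299584241124), 108], 3.762592653589793)
[ 3.10555999  1.56972395 -1.8276648 ] [[-0.    -0.976  0.219]
 [-0.001  0.219  0.976]
 [-1.     0.    -0.001]]
```

Request:
jog_arm(
  series=[
    [0,0,0,0,-2.7,-2.2,0],
    [0,0,0,0,-2.7,-2.2,0],
    [0,0,0,0,-2.7,-2.2,0],
    [0,0,0,0,-2.7,-2.2,0],
    [0,0,0,0,-2.7,-2.2,0],
    [0,0,0,0,-2.7,-2.2,0],
    [0,0,0,0,-2.7,-2.2,0],
    [0,0,0,0,-2.7,-2.2,0],
    [0,0,0,0,-2.7,-2.2,0],
    [0,0,0,0,-2.7,-2.2,0],
    [0,0,0,0,-2.7,-2.2,0],
    [0,0,0,0,-2.7,-2.2,0],
    [0,0,0,0,-2.7,-2.2,0],
    [0,0,0,0,-2.7,-2.2,0],
    [0,0,0,0,-2.7,-2.2,0],
    [0,0,0,0,-2.7,-2.2,0],
    [0,0,0,0,-2.7,-2.2,0],
    [0,0,0,0,-2.7,-2.2,0],
    [0,0,0,0,-2.7,-2.2,0],
    [0,0,0,0,-2.7,-2.2,0],
  ],
  force=20,
)

```text
clock: 2.15
eef_pos: [568.0, 60.9, 231.1]
tcp_rot: [1.652, 1.57, 3.002]
contact_force: [0.1, 0.4, 0.1]
opening: 0.0
```

Request:
jog_arm(
  series=[
    [7.4,0,0,0,0,0,0],
    [7.4,0,0,0,0,0,0],
    [7.4,0,0,0,0,0,0],
    [7.4,0,0,0,0,0,0],
    [7.4,0,0,0,0,0,0],
    [7.4,0,0,0,0,0,0],
    [7.4,0,0,0,0,0,0],
    [7.4,0,0,0,0,0,0],
    [7.4,0,0,0,0,0,0],
    [7.4,0,0,0,0,0,0],
    [7.4,0,0,0,0,0,0],
    [7.4,0,0,0,0,0,0],
    [0,0,0,0,0,0,0],
    [0,0,0,0,0,0,0],
  ],
)

```text
clock: 3.55
eef_pos: [567.3, 62.2, 231.2]
tcp_rot: [-2.781, 1.571, -2.977]
contact_force: [-0.3, 1.2, 0.3]
opening: 0.002
```

```bash
python3 - <<'E'
from h import *
t,y=ptr(0,28,z=160); plan(t,y)
for n in ['wrist']:
    p,d=r.grab_frame(n); cv2.imwrite(f"pics/{n}1.png",p[:,:,::-1])
E
```

```text
pos [567.3  62.2 231.2] zyaw -0.196 tilt 0.02 F [-0.3  1.2  0.3] open 0.0 t 3.55 q6 0.3027487296903951
world d [ -1.3  -3.7 -71.2] rot about tool x deg 0.17 shift now-axes cm [ 7.12 -0.38 -0.06] after-rot axes cm [ 7.12 -0.38 -0.06]
```

View pics/wrist1.png

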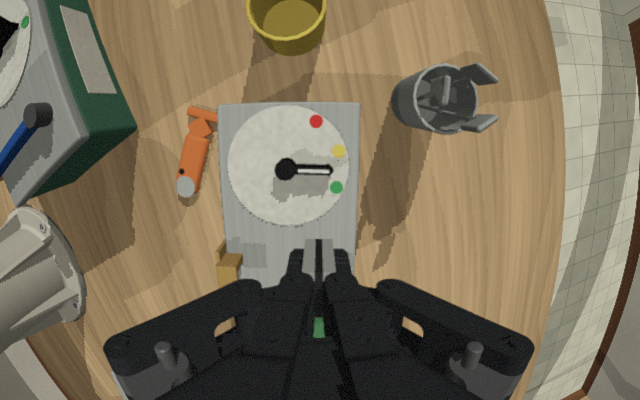

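The wrist view shows the shut fingertips at about (319,240). The pointer hub is at (286,169), the tip at (331,170) and the red dot at (316,121). I'll use this to cross-check.

```bash
cat >> h.py <<'E'
def wpx(u,v,z,M,p):
    c=r.get_calibration('wrist'); K=c['mtx']; m=np.array(c['mount'])
    x=np.array([u-K[0,2],v-K[1,2]])/K[0,0]; a=np.linalg.norm(x); ray=np.array([*(x/a*np.sin(a)),np.cos(a)])
    o=p+M@m[:3,3]; d=M@m[:3,:3]@ray; return o+d*(z-o[2])/d[2]
E
python3 - <<'E'
from h import *
M,p,s=pose()
Z=lambda q:(q[:2]-T0)@MT
for n,u,v,z in [('hub',286,169,121),('tip',331,170,116),('red',316,121.5,102),('cFL',219,106,100),('cBL',358,103,100)]:
    q=Z(wpx(u,v,z,M,p)); print(n,q.round(1),np.arctan2(q[1]-42,q[0]).round(3))
E
```

```text
hub [ 3.6 42.7] 0.198
tip [41. 41.] -0.024
red [28.1 81.4] 0.951
cFL [-59.2  97.6] 2.387
cBL [64.7 98.3] 0.716
```

Request:
jog_arm(
  series=[
    [0.2,0,0,2,-0.3,-0.06,0],
    [0,0,0,3,0,0,0],
    [0,0,0,3,0,0,0],
    [0,0,0,2,0,0,0],
    [0,0,0,1.3,0,0,0],
    [0,0,0,1,0,0,0],
    [0,0,0,0,0,0,0],
    [0,0,0,0,0,0,0],
  ],
)

```text
clock: 4.4
eef_pos: [566.7, 59.5, 108.9]
tcp_rot: [0.279, 1.57, 0.077]
contact_force: [-0.5, -0.9, 1.2]
opening: -0.001
```

```bash
python3 - <<'E'
from h import *
t,y=ptr(0,14.5); plan(t,y); M=pose()[0]; print(M.round(2))
for n in ['wrist','top']:
    p,d=r.grab_frame(n); cv2.imwrite(f"pics/{n}2.png",p[:,:,::-1] if n=='wrist' else cv2.resize(p[130:250,210:370,::-1],None,fx=5,fy=5))
E
```

```text
pos [566.7  59.5 108.9] zyaw -0.203 tilt 0.04 F [-0.5 -0.9  1.2] open -0.0 t 4.4 q6 0.30482017228879993
world d [ 1.9 12.3 -0.9] rot about tool x deg -0.22 shift now-axes cm [ 0.09  1.25 -0.06] after-rot axes cm [ 0.09  1.25 -0.05]
[[ 0.    0.2   0.98]
 [ 0.    0.98 -0.2 ]
 [-1.    0.    0.  ]]
```

View pics/wrist2.png

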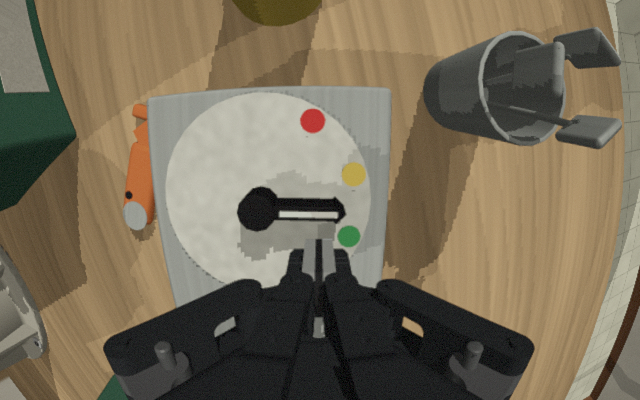

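Request:
jog_arm(
  series=[
    [0,0,0,0.05,0.3,0,0],
    [0,0,0,0,0.3,0,0],
    [0,0,0,0,0.3,0,0],
    [0,0,0,0,0.2,-0.05,0],
    [0,0,0,0,0.1,0,0],
    [0,0,0,0,0,0,0],
    [-3.8,0,0,0,0.2,0.1,0],
    [-3.8,0,0,0,0.2,0.1,0],
    [-3.8,0,0,0,0.2,0.1,0],
    [-3.8,0,0,0,0.2,0.1,0],
    [-3.8,0,0,0,0.2,0.1,0],
    [-3.8,0,0,0,0.2,0.1,0],
    [-3.8,0,0,0,0.2,0.1,0],
    [-3.8,0,0,0,0.2,0.1,0],
    [0,0,0,0,0,0,0],
    [0,0,0,0,0,0,0],
  ],
)

```text
clock: 6.1
eef_pos: [575.5, 87.3, 107.7]
tcp_rot: [2.54, 1.571, 2.866]
contact_force: [-0.2, 0.8, 0.1]
opening: -0.001
```

```bash
python3 - <<'E'
from h import *
t,y=ptr(8*3.8*np.pi/180,14.5); plan(t,y);t,y=ptr(.99,14.5); plan(t,y)
for n in ['wrist']:
    p,d=r.grab_frame(n); cv2.imwrite(f"pics/{n}3.png",p[:,:,::-1])
E
```

```text
pos [575.5  87.3 107.7] zyaw 0.325 tilt 0.01 F [-0.2  0.8  0.1] open -0.0 t 6.1 q6 -0.1774868722544576
world d [-0.3  0.8  0.3] rot about tool x deg -0.36 shift now-axes cm [-0.03  0.08 -0.01] after-rot axes cm [-0.03  0.08 -0.01]
pos [575.5  87.3 107.7] zyaw 0.325 tilt 0.01 F [-0.2  0.8  0.1] open -0.0 t 6.1 q6 -0.1774868722544576
world d [-2.  15.8  0.3] rot about tool x deg -26.68 shift now-axes cm [-0.03  1.57  0.32] after-rot axes cm [-0.03  1.26  0.99]
```

View pics/wrist3.png

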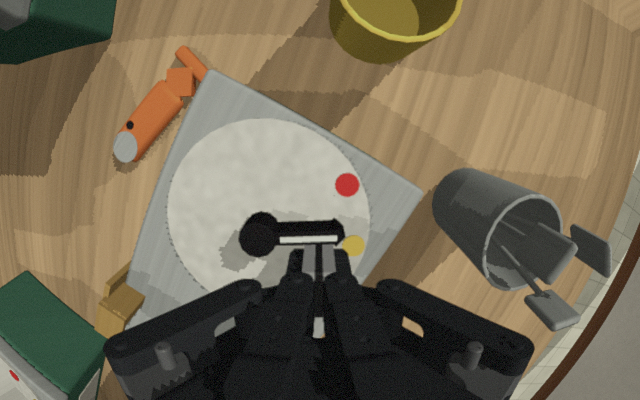

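Request:
jog_arm(
  series=[
    [-3.8,0,0,0,0.2,0.1,0],
    [-3.8,0,0,0,0.2,0.1,0],
    [-3.8,0,0,0,0.2,0.1,0],
    [-3.8,0,0,0,0.2,0.1,0],
    [-3.8,0,0,0,0.2,0.1,0],
    [-3.8,0,0,0,0.2,0.1,0],
    [-3.8,0,0,0,0.2,0.1,0],
    [0,0,0,0,0,0,0],
    [0,0,0,0,0,0,0],
  ],
)

```text
clock: 7.05
eef_pos: [574.6, 102.7, 107.8]
tcp_rot: [1.532, 1.571, 2.321]
contact_force: [-0.5, -1.2, -0.1]
opening: 0.003
```

```bash
python3 - <<'E'
from h import *
t,y=ptr(.99,14.5); plan(t,y)
for n in ['wrist']:
    p,d=r.grab_frame(n); cv2.imwrite(f"pics/{n}4.png",p[:,:,::-1])
    cv2.imwrite(f"pics/{n}4c.png",cv2.resize(p[150:300,220:400,::-1],None,fx=4,fy=4,interpolation=cv2.INTER_CUBIC))
E
```

```text
pos [574.6 102.7 107.8] zyaw 0.789 tilt 0.01 F [-0.5 -1.2 -0.1] open 0.0 t 7.05 q6 -0.6145189237309728
world d [-1.1  0.4  0.2] rot about tool x deg -0.13 shift now-axes cm [-0.02  0.1  -0.05] after-rot axes cm [-0.02  0.1  -0.05]
```

View pics/wrist4c.png

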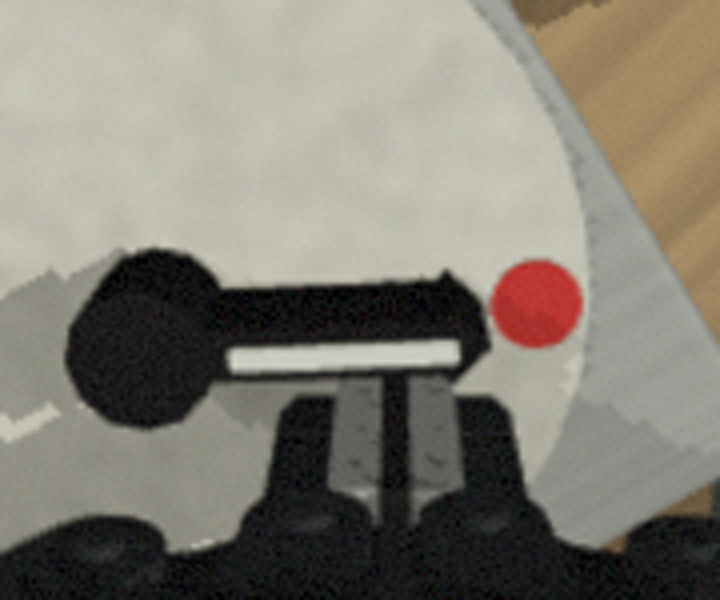

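```bash
python3 - <<'E'
from h import *
M,p,s=pose()
Z=lambda u,v,z:(wpx(220+(u+.5)/4-.5,150+(v+.5)/4-.5,z,M,p)[:2]-T0)@MT
h=Z(142,363,121);a=Z(228,360,120);b=Z(460,352,120);rd=Z(537,303,102)
an=lambda d:np.arctan2(d[1],d[0]).round(3)
print(h,a,b,rd,'strip',an(b-a),'hub-strip',an(b-h),'hub-red',an(rd-h),np.linalg.norm(rd-h),'red from nominal',an(rd-[0,42]))
E
```

```text
[ 2.11080554 42.65056691] [ 7.44938143 50.95787873] [21.07069248 73.66654851] [27.66700503 82.20841088] strip 1.031 hub-strip 1.022 hub-red 0.997 47.09503532305552 red from nominal 0.968
```

The wrist view puts the pointer at about 1.02 rad and the red dot at about 0.99, well within the 0.13 limit. I'll back off, rise and check.

Request:
jog_arm(
  series=[
    [0,0,0,0,-0.3,0,0],
    [0,0,0,0,-0.7,0,0],
    [0,0,0,-1,0,0,0],
    [0,0,0,-3,0,0,0],
    [0,0,0,-4,0,0,0],
    [0,0,0,0,0,0,0],
  ],
)

```text
clock: 7.7
eef_pos: [585.2, 96.2, 193.7]
tcp_rot: [-0.624, 1.562, 0.167]
contact_force: [0.6, -0.2, -0.8]
opening: -0.001
```

```bash
python3 - <<'E'
from h import *
t,y=lat(.82,32,z=187); plan(t,y)
E
```

```text
pos [585.2  96.2 193.7] zyaw 0.791 tilt 0.51 F [ 0.6 -0.2 -0.8] open -0.0 t 7.7 q6 -0.6306123055733983
world d [ -52.6 -171.9   -6.7] rot about tool x deg 9.73 shift now-axes cm [  0.6   -8.34 -15.92] after-rot axes cm [  0.6  -10.91 -14.28]
```

Request:
jog_arm(
  series=[
    [0,0,0,0,-1.04,-2,0],
    [0,0,0,0,-1.04,-2,0],
    [0,0,0,0,-1.04,-2,0],
    [0,0,0,0,-1.04,-2,0],
    [0,0,0,0,-1.04,-2,0],
    [0,0,0,0,-1.04,-2,0],
    [0,0,0,0,-1.04,-2,0],
    [0,0,0,0,-1.04,-2,0],
    [4.9,0,0,0,0,0,0],
    [4.9,0,0,0,0,0,0],
    [0,0,0,0,0,0,0],
    [0,0,0,0,0,0,0],
  ],
)

```text
clock: 8.9
eef_pos: [528.6, -76.5, 188.0]
tcp_rot: [-0.622, 1.571, 0.0]
contact_force: [0.7, -0.1, -0.1]
opening: -0.001
```

```bash
python3 - <<'E'
from h import *
t,y=lat(.82,30,z=109); plan(t,y)
p,d=r.grab_frame('wrist'); cv2.imwrite("pics/wrist5.png",p[:,:,::-1])
p,d=r.grab_frame('top'); cv2.imwrite("pics/top5.png",cv2.resize(p[130:250,210:370,::-1],None,fx=5,fy=5,interpolation=cv2.INTER_CUBIC))
E
```

```text
pos [528.6 -76.5 188. ] zyaw 0.623 tilt 0.02 F [ 0.7 -0.1 -0.1] open -0.0 t 8.9 q6 -0.769329386304073
world d [  2.9   2.5 -79. ] rot about tool x deg 0.09 shift now-axes cm [7.9  0.04 0.37] after-rot axes cm [7.9  0.04 0.37]
```

View pics/wrist5.png

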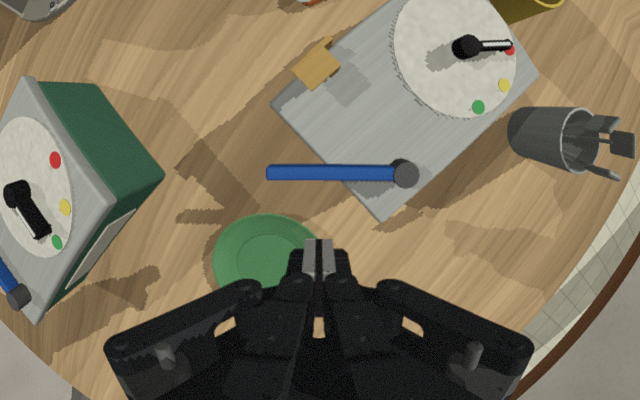

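View pics/top5.png

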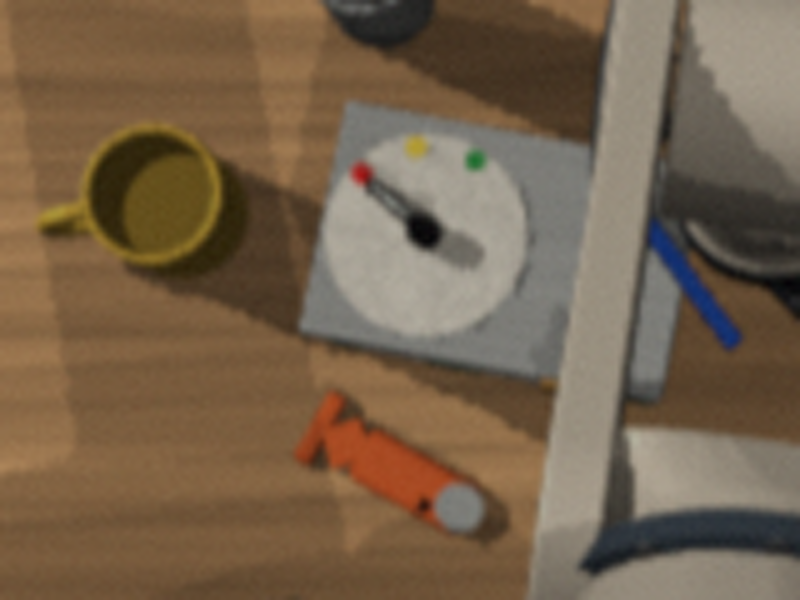

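The top view shows the pointer on the red dot and the tin where it was. In the wrist view the latch arm lies level (267..400, 173), so the tool is parallel to it. Descending outside it.

Request:
jog_arm(
  series=[
    [0,0,0,1,0,0.2,0],
    [0,0,0,2,0,0.17,0],
    [0,0,0,2,0,0,0],
    [0,0,0,1.7,0,0,0],
    [0,0,0,1.2,0,0,0],
    [0,0,0,0,0,0,0],
    [0,0,0,0,0.4,0,0],
    [0,0,0,0,0.4,0,0],
    [0,0,0,0,0.3,0,0],
    [0,0,0,0,0.2,0,0],
    [0,0,0,0,0.1,0,0],
    [0,0,0,0,0,0,0],
  ],
)

```text
clock: 10.2
eef_pos: [523.5, -62.9, 109.1]
tcp_rot: [-0.763, 1.57, -0.142]
contact_force: [0.3, -0.6, 0.3]
opening: 0.0
```

Request:
jog_arm(
  series=[
    [2.6,0,0,0,0.26,-0.07,0],
    [2.6,0,0,0,0.26,-0.07,0],
    [2.6,0,0,0,0.26,-0.07,0],
    [2.6,0,0,0,0.26,-0.07,0],
    [2.6,0,0,0,0.26,-0.07,0],
    [2.6,0,0,0,0.26,-0.07,0],
    [2.6,0,0,0,0.26,-0.07,0],
    [2.6,0,0,0,0.26,-0.07,0],
    [2.6,0,0,0,0.26,-0.07,0],
    [2.6,0,0,0,0.26,-0.07,0],
    [0,0,0,0,0,0,0],
  ],
)

```text
clock: 11.3
eef_pos: [506.6, -42.1, 108.9]
tcp_rot: [0.039, 1.571, 0.205]
contact_force: [0.6, 0.0, -0.5]
opening: -0.001
```

```bash
python3 - <<'E'
from h import *
t,y=lat(.82-26*np.pi/180,16,z=108); plan(t,y)
t,y=lat(0,16,z=108); plan(t,y)
p,d=r.grab_frame('wrist'); cv2.imwrite("pics/wrist6.png",p[:,:,::-1])
E
```

```text
pos [506.6 -42.1 108.9] zyaw 0.166 tilt 0.01 F [ 0.6  0.  -0.5] open -0.0 t 11.3 q6 -0.2520649961766884
world d [ 0.   0.7 -0.9] rot about tool x deg -0.06 shift now-axes cm [0.09 0.07 0.01] after-rot axes cm [0.09 0.07 0.01]
pos [506.6 -42.1 108.9] zyaw 0.166 tilt 0.01 F [ 0.6  0.  -0.5] open -0.0 t 11.3 q6 -0.2520649961766884
world d [-5.5 22.  -0.9] rot about tool x deg 20.92 shift now-axes cm [ 0.09  2.26 -0.18] after-rot axes cm [ 0.09  2.04 -0.97]
```

View pics/wrist6.png

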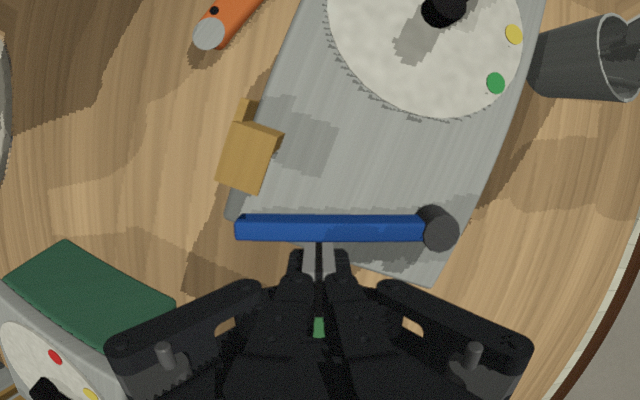

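The arm is following the fingertip. In view, the latch runs from (235,228) to (425,228) and the keeper is at (250,155). About 21° remains.

Request:
jog_arm(
  series=[
    [2.6,0,0,0,0.26,-0.07,0],
    [2.6,0,0,0,0.26,-0.07,0],
    [2.6,0,0,0,0.26,-0.07,0],
    [2.6,0,0,0,0.26,-0.07,0],
    [2.6,0,0,0,0.26,-0.07,0],
    [2.6,0,0,0,0.26,-0.07,0],
    [2.6,0,0,0,0.26,-0.07,0],
    [2.6,0,0,0,0.25,-0.07,0],
    [0,0,0,0,0,0,0],
    [0,0,0,0,0,0,0],
  ],
)

```text
clock: 12.35
eef_pos: [500.8, -21.7, 108.8]
tcp_rot: [-2.979, 1.571, 3.109]
contact_force: [0.2, 0.5, 0.4]
opening: -0.0
```

```bash
python3 - <<'E'
from h import *
t,y=lat(0,16,z=108); plan(t,y)
p,d=r.grab_frame('wrist'); cv2.imwrite("pics/wrist7.png",p[:,:,::-1])
E
```

```text
pos [500.8 -21.7 108.8] zyaw -0.194 tilt 0.01 F [0.2 0.5 0.4] open -0.0 t 12.35 q6 0.1478920716209538
world d [ 0.3  1.6 -0.8] rot about tool x deg 0.27 shift now-axes cm [0.08 0.16 0.  ] after-rot axes cm [ 0.08  0.16 -0.  ]
```

View pics/wrist7.png

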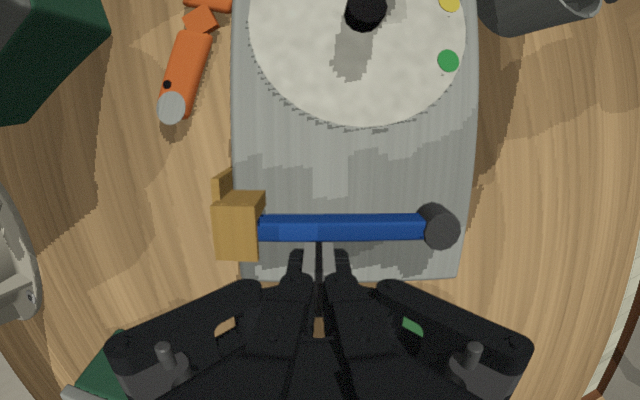

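The nose is now under the brass bridge. I'll creep in small steps until the force shows the stop.

Request:
jog_arm(
  series=[
    [0.2,0,0,0,0.05,0,0],
    [0,0,0,0,0.05,0,0],
    [0,0,0,0,0.04,0,0],
    [0,0,0,0,0,0,0],
    [0,0,0,0,0,0,0],
  ],
)

```text
clock: 12.9
eef_pos: [501.0, -20.5, 108.7]
tcp_rot: [-2.147, 1.57, -2.346]
contact_force: [-1.8, -2.6, -0.0]
opening: -0.002
```

Request:
jog_arm(
  series=[
    [0,0,0,0,0.05,0,0],
    [0,0,0,0,0,0,0],
  ],
)

```text
clock: 13.1
eef_pos: [501.0, -20.0, 108.7]
tcp_rot: [-2.168, 1.57, -2.368]
contact_force: [-1.8, -4.2, -0.1]
opening: -0.001
```

```bash
python3 - <<'E'
from h import *
t,y=lat(0,16,z=108); plan(t,y)
p,d=r.grab_frame('wrist'); cv2.imwrite("pics/wrist8.png",cv2.resize(p[150:300,190:480,::-1],None,fx=2.7,fy=2.7,interpolation=cv2.INTER_CUBIC))
print(r.sense()['contact_force'])
E
```

```text
pos [501.  -20.  108.7] zyaw -0.2 tilt 0.04 F [-1.8 -4.2 -0.1] open -0.0 t 13.1 q6 0.1573588139177628
world d [ 0.1 -0.1 -0.7] rot about tool x deg -0.03 shift now-axes cm [ 0.07 -0.01  0.02] after-rot axes cm [ 0.07 -0.01  0.02]
[-2.25449954 -4.93831012  0.01101611]
```

View pics/wrist8.png

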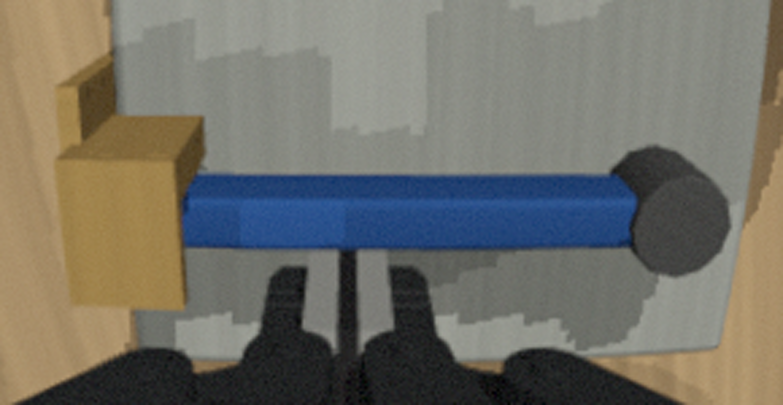

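About 5 N is well above the arm's 1 N friction, and the fingertip is at the position predicted for closed, so the latch is on its stop. Backing away and clearing the camera views.

Request:
jog_arm(
  series=[
    [0,0,0,0,-0.3,0,0],
    [0,0,0,0,-0.8,0,0],
    [0,0,0,-1,0,0,0],
    [0,0,0,-3,0,0,0],
    [0,0,0,-4,0,0,0],
    [0,0,0,-4,0,0,0],
    [0,0,0,0,-3,-1,0],
    [0,0,0,0,-3,-1,0],
    [0,0,0,0,-3,-1,0],
    [0,0,0,0,-3,-1,0],
    [0,0,0,0,-3,-1,0],
    [0,0,0,0,-3,-1,0],
    [0,0,0,0,-3,-1,0],
    [0,0,0,0,-3,-1,0],
    [0,0,0,0,0,0,0],
    [0,0,0,0,0,0,0],
  ],
)

```text
clock: 14.75
eef_pos: [372.9, -250.3, 229.4]
tcp_rot: [0.227, 1.57, 0.025]
contact_force: [0.3, 0.1, -0.2]
opening: 0.0
```

```bash
python3 - <<'E'
from h import *
p,d=r.grab_frame('top'); cv2.imwrite("pics/top9.png",cv2.resize(p[130:250,210:370,::-1],None,fx=5,fy=5,interpolation=cv2.INTER_CUBIC))
E
```

```text
(no output)
```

View pics/top9.png

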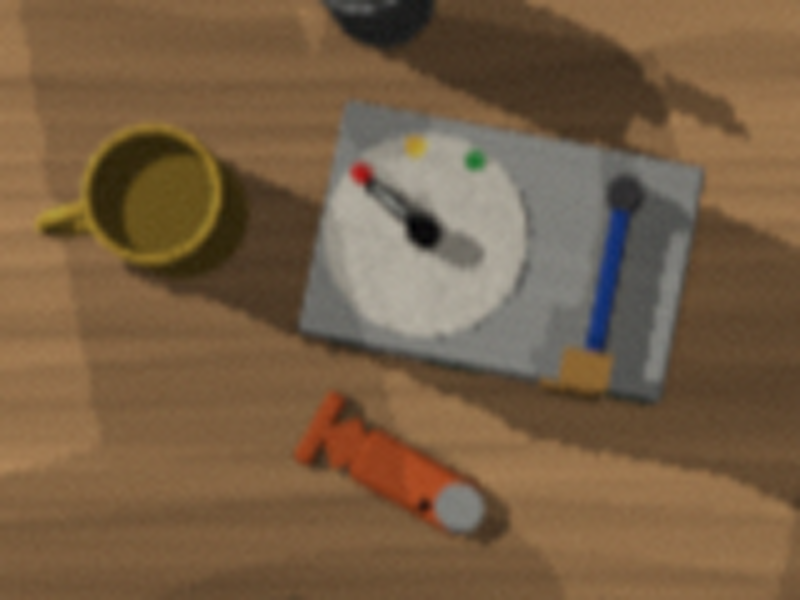

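The final top view shows the pointer on the red dot at (362,174). The latch runs from (625,194) to (597,345), parallel to the tin's side to within about 0.01 rad, with its nose under the keeper. The tin's corners haven't moved.

```bash
python3 -c "
from rig import r
print(r.sense()['contact_force'],r.sense()['clock']); print(r.sign_off())"
```

```text
[ 0.65807911 -0.6820391  -0.06496722] 14.8
the job is handed in; nothing more can be done
None
```

I turned the black pointer to the red dot and pushed the blue latch home under its brass keeper, using the shut fingertips. I handed the job in at 14.8 s; `sign_off` gave no verdict.

- **Pointer:** the wrist camera put it at about 1.02 rad and the red dot at about 0.99, against the 0.13 rad allowed. After I lifted away, the top view still showed it on the dot.
- **Latch:** it met its stop with about 5 N on the wrist sensor. In the last top view it lies within about 0.01 rad of parallel to the tin's side, against the 0.06 rad allowed.
- **Tin and bystanders:** the tin's corners, the cup and the opener are at the same pixels as at the start. So is the visible edge of the spoon holder. The saucer is outside the last crop and I did not re-check it, but every move near it was about 90 mm or more above the worktop.
- **Robot:** the fingers were clear of everything at hand-in.

The camera measurements disagreed slightly. The scene camera's fit of the tin was about 5 mm off the top camera's, and a few wrist-camera points were off by up to about 6 mm. I worked from the top camera, and the contacts came within 1–2 mm of what it predicted.

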